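Release the key left latched on the microscope console

TASK

One of the four white lamp keys on the microscope console has been left latched down. Starting at the joystick end, tap the keys lightly with a fingertip, one after the other to the end of the row, to feel which one it is; then press that key right down and let it go, so that it springs up and all four stand level. Do not push the other keys down, and do not knock the joystick or shift anything that stands around.

Things in the scene. Friction and masses are not known exactly. Their poses are not given: they have to be found in the camera images.
- console: dark sheet-metal desk console screwed to the table, 260 mm (x) by 440 mm (y), deck 60 mm high; origin centre of the underside, +x away from the robot's side, +y towards the joystick end, z up; turned by up to 0.4 rad about z. Keys stand in a row along its y axis, 30 mm nearer the robot than its middle, from y = +60 mm to -75 mm
- slot_1 (a point): fixed point of the console: where the centre of the top of the first key from the joystick end lies when that key is up (75 mm above the table)
- slot_2 (a point): fixed point of the console: where the centre of the top of the second key from the joystick end lies when that key is up (75 mm above the table)
- slot_3 (a point): fixed point of the console: where the centre of the top of the third key from the joystick end lies when that key is up (75 mm above the table)
- slot_4 (a point): fixed point of the console: where the centre of the top of the fourth key from the joystick end lies when that key is up (75 mm above the table)
- key_a: one of four identical plain white key caps in a row on the console's deck, 36 mm deep (x) by 30 mm wide (y), 45 mm apart centre to centre; which letter sits in which place changes from run to run. Origin: centre of the cap's flat top, moving with it; axes as the console's. The top is 15 mm above the deck when up, about 10 mm when latched, 5 mm when pressed right down
- travel_a (a joint): how far this key is down, m: 0 up, about 0.005 latched, 0.010 bottom stop. Push-push key: when up it yields from 2 N, needs some 6 N to reach 6 mm, and latches if pressed beyond about 7 mm. When latched it feels solid up to about 3.5 N; pressed on to 9 mm or more (about 5 N) and let go, it springs up. Pressed right down once more it latches again
- key_b: one of four identical plain white key caps in a row on the console's deck, 36 mm deep (x) by 30 mm wide (y), 45 mm apart centre to centre; which letter sits in which place changes from run to run. Origin: centre of the cap's flat top, moving with it; axes as the console's. The top is 15 mm above the deck when up, about 10 mm when latched, 5 mm when pressed right down
- travel_b (a joint): how far this key is down, m: 0 up, about 0.005 latched, 0.010 bottom stop. Push-push key: when up it yields from 2 N, needs some 6 N to reach 6 mm, and latches if pressed beyond about 7 mm. When latched it feels solid up to about 3.5 N; pressed on to 9 mm or more (about 5 N) and let go, it springs up. Pressed right down once more it latches again
- key_c: one of four identical plain white key caps in a row on the console's deck, 36 mm deep (x) by 30 mm wide (y), 45 mm apart centre to centre; which letter sits in which place changes from run to run. Origin: centre of the cap's flat top, moving with it; axes as the console's. The top is 15 mm above the deck when up, about 10 mm when latched, 5 mm when pressed right down
- travel_c (a joint): how far this key is down, m: 0 up, about 0.005 latched, 0.010 bottom stop. Push-push key: when up it yields from 2 N, needs some 6 N to reach 6 mm, and latches if pressed beyond about 7 mm. When latched it feels solid up to about 3.5 N; pressed on to 9 mm or more (about 5 N) and let go, it springs up. Pressed right down once more it latches again
- key_d: one of four identical plain white key caps in a row on the console's deck, 36 mm deep (x) by 30 mm wide (y), 45 mm apart centre to centre; which letter sits in which place changes from run to run. Origin: centre of the cap's flat top, moving with it; axes as the console's. The top is 15 mm above the deck when up, about 10 mm when latched, 5 mm when pressed right down
- travel_d (a joint): how far this key is down, m: 0 up, about 0.005 latched, 0.010 bottom stop. Push-push key: when up it yields from 2 N, needs some 6 N to reach 6 mm, and latches if pressed beyond about 7 mm. When latched it feels solid up to about 3.5 N; pressed on to 9 mm or more (about 5 N) and let go, it springs up. Pressed right down once more it latches again
- joystick: spring-centred black joystick on the deck, 100 mm beyond the first key in console +y (30 mm behind it in +x), knob 26 mm wide, top 79 mm above the deck; origin at its pivot 7 mm above the deck, z along the stick
- loupe: black cylinder loupe, 38 mm wide, 34 mm high, standing on the deck at the end away from the joystick, loose; origin centre of its underside
- tweezers: steel tweezers, 115 mm long, 6 mm high, lying on the deck behind the key row, loose; origin centre of its underside
- jar_1: specimen jar with blue cap, 68 mm wide, 85 mm high, on the table left of the console, loose; origin centre of its underside
- jar_2: specimen jar with blue cap, 68 mm wide, 85 mm high, on the table right of the console, loose; origin centre of its underside
- potted_plant: plant in a terracotta pot 96 mm wide and 85 mm high, leaves to 220 mm, left and far of the console, loose; origin centre of its underside
- slide_box: grey and white slide box, 102 by 87 by 33 mm, on the table at the far left, loose; origin centre of its underside
- petri_dish: petri dish, 95 mm wide, 17 mm high, on the light panel at the right, loose; origin centre of its underside
- dropper_bottle: amber dropper bottle, 32 mm wide, 86 mm high, on the light panel at the right, loose; origin centre of its underside

How it is judged:
By the outcome, as a careful person would: the job done as asked, in the order asked, and still so for the second after the job is handed in, with the robot touching nothing.
It also fails if it takes over 51 s, if anything falls off the work surface, if the arm or the gripper's body presses on something with over 40 N, if the wrist force passes 120 N, or if a joint passes its speed limit or range.

ROBOT

A 7-joint arm with a two-finger parallel gripper is mounted at the origin on the work surface. World frame = base frame: x ahead of the robot, y to its left, z up, the work surface at z = 0. Lengths are in m, angles in rad, forces in N, time in s.
With the tool pointing down it reaches from about 0.425 to 0.95 m from the base axis. Payload 16.7 kg.
Tool frame: the origin (TCP) lies at the very end of the fingers, on their centre line; the grasp point (between the pads) lies 19 mm behind it (arm.tcp_to_grasp is the distance from the TCP to the grasp point, in m); z points along the fingers, y is the direction in which the jaws open and shut (so a half turn about z gives the same grasp; the last joint's range is limited). The gripper opens to 94 mm and grips with 3 to 60 N. Pads are 16 mm wide; open, the fingers measure 119 mm over their backs; the gripper's body (75 mm by 177 mm) begins 78 mm behind the grasp point.
Start: joints at [-1.373, 0.426, 0.074, 1.606, -0.034, 1.111, -0.067], TCP at [0.23, 0.635, 0.205] pointing down, gripper open.
Joint ranges: [-2.85, 2.85], [-0.5, 2.14], [-1.23, 1.37], [0.21, 2.46], [-1.02, 4.16], [0.16, 2.05], [-2.73, 2.73]. Speed limits (rad/s): [1.89, 1.89, 2.39, 2.39, 3.01, 3.01, 3.01].

INTERFACE

Orientations are given as a unit quaternion [w, x, y, z].
In Python, from workcell import arm, viewer gives the robot as it stands.
- The arm moves only by the tool apply_moves, never from a script. Its arguments are lists of equal length, an entry for each row: "claw": the closure in counts, from 0 (fully open) to 255 (shut); "delta_pos": the shift along the tool's x, y, z in m, a list of three; "angular": the turn, a rotation vector about the tool's x, y, z in degrees, a list of three. A call has 1 to 10 rows; each row shifts and turns the commanded pose from where the row before left it, along the tool's axes as they then stand; what a row does not reach is not made up. A row lasts 1/12 s, in which the tool goes at most 41.7 mm and 7.16 degrees, less where a joint would pass 70% of its speed; a pose out of reach is approached as far as the arm can. A call with a gripper value outside its range is refused whole. The fingers move at their own pace and stop on an object; the grip force is fixed at half the most. Time passes only in rows, so rows that do not move let the fingers close. It gives the time, the measured TCP pose, the force and the opening at its end, in the units of the state.
- arm.get_obs(): the state, without advancing time (a new reading comes with each control period).
- viewer.camera(name): name is "scene" or "top"; returns a dict with "pixels" (420x560x3 uint8, red, green, blue), "range_z" (420x560 float32, m along the optical axis (not along the pixel's ray), 0 where there is no reading), "fovy" (degrees; the focal length in pixels is half the picture's height over the tangent of half this angle, whatever the lens; pixels are square), "cx", "cy" (the principal point, pixels), "R" (3x3) and "t" (3): a world point X has camera coordinates R X + t. Camera axes: x right, y down, z forward; pixel columns grow to the right and rows downward; lengths in m; the calibration is good to about 2 mm. A picture is of the moment at which its call begins.
- arm.sign_off(): hands the job in, once; it reports no verdict.
The state is a dict: "time_s": time; "q": joint angles; "qvel": joint speeds; "joint_torque": joint torques, N m; "tool_pos": TCP position; "ee_rot": TCP orientation; "wrist_force": force on the tool from outside, world axes, zero at the start; "wrist_torque": the same for the moment, N m; "opening": opening from 0.0 (shut) to 1.0 (fully open).
Only numpy, scipy, OpenCV 4.12 (cv2) and the standard library are available. Lean on these libraries where they do the work, as an engineer would, in place of code of your own. Each camera call takes 0.05 s, during which the arm holds its last target. There are 200 camera calls.

## Working session

There is one attempt and no reset: what is moved stays moved. The work goes in short steps, Python scripts to look and compute and a tool call to move; the robot and the scene stay as the last step left them, time stands still between calls to the robot, and variables do not carry over. Pictures are saved under pics/ and viewed, about 8 in all and at most 12, crops included, and the job is handed in when it is done.

Besides the shell and the picture viewer there is one more tool, called as name(argument=value, ...), one argument or row to a line, values as JSON. apply_moves: Moves the arm, as the interface text tells. Its arguments: {"type":"object","properties":{"claw":{"type":"array","items":{"type":"number"}},"delta_pos":{"type":"array","items":{"type":"array","items":{"type":"number"}}},"angular":{"type":"array","items":{"type":"array","items":{"type":"number"}}}},"required":["claw","delta_pos","angular"]}

```bash
mkdir -p pics; ls; python3 - <<'E'
from workcell import arm, viewer
import cv2,numpy as np
for n in ("scene","top"):
    c=viewer.camera(n); cv2.imwrite(f"pics/{n}0.png",c["pixels"][:,:,::-1]); np.savez(f"{n}0.npz",**c)
    print(n,c["fovy"],c["cx"],c["cy"],c["R"],c["t"])
o=arm.get_obs()
for k in o: print(k,o[k])
E
```

```text
pics
scene 56.42339219752322 279.9907571233333 202.51881853947367 [[-0.04969491  0.99866453  0.01412686]
 [ 0.72569494  0.04582247 -0.686489  ]
 [-0.68621955 -0.02386322 -0.72700294]] [ 0.02326139 -0.31829254  1.58390522]
top 52.95423863610507 276.7657356409361 214.66934127998007 [[ 0.10404172 -0.994559    0.00526378]
 [-0.97304517 -0.10288349 -0.20639305]
 [ 0.20581162  0.01635159 -0.97845501]] [-0.0300663   0.49452778  1.30125455]
time_s 0.1
q [-1.37250431  0.42663955  0.07385094  1.60657495 -0.03408517  1.11081778
 -0.06709722]
qvel [-1.50020763e-05 -2.07943690e-03 -3.88985882e-05 -9.76039969e-05
  2.24047337e-04 -2.51280435e-03  1.79449673e-03]
joint_torque [ 6.18762875e-03 -9.37467384e+01  3.67632732e+00 -4.55051994e+01
 -4.85616527e-02  1.68273342e-02  4.66932579e-05]
tool_pos [0.2299436  0.63417845 0.20485145]
ee_rot [-5.58912188e-05  1.73031392e-01  9.84916133e-01 -5.87647465e-04]
wrist_force [-0.00982806 -0.49052316  0.37342853]
wrist_torque [-0.02842935 -0.02436623 -0.01222127]
opening 1.001093380194711
```

View pics/top0.png

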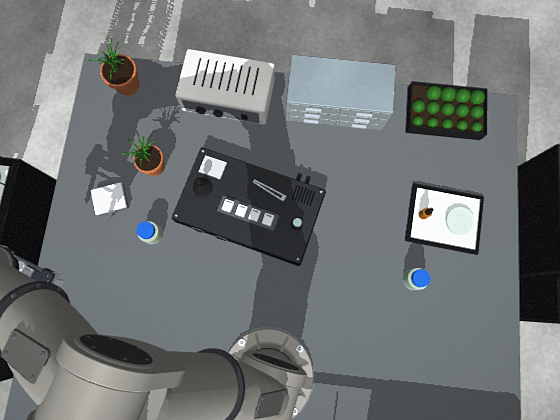

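View pics/scene0.png

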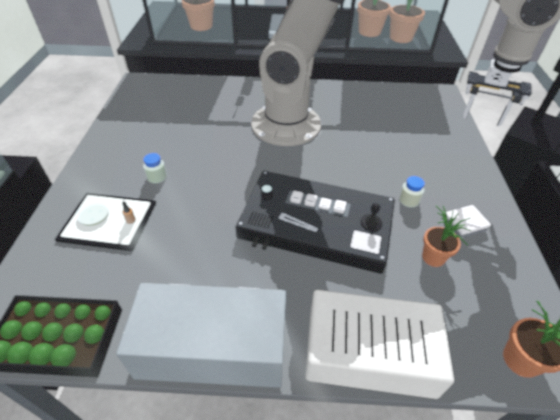

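Top view: the console is near (250,205), the joystick near (203,185), and the keys near (228,206), (241,210), (254,214) and (267,218). Next I measure the keys from both cameras.

```bash
cat > h.py <<'E'
import numpy as np, cv2
def ray(c,u,v,z):
    R,t=c["R"],c["t"]; f=210/np.tan(np.radians(c["fovy"]/2))
    C=-R.T@t; d=R.T@np.array([(u-c["cx"])/f,(v-c["cy"])/f,1])
    return C+d*(z-C[2])/d[2]
def proj(c,X):
    f=210/np.tan(np.radians(c["fovy"]/2)); p=c["R"]@X+c["t"]
    return f*p[0]/p[2]+c["cx"], f*p[1]/p[2]+c["cy"]
E
python3 - <<'E'
from h import *
for n,box in (("top",(170,130,340,280)),("scene",(230,160,410,275))):
    c=dict(np.load(f"{n}0.npz")); x0,y0,x1,y1=box
    im=c["pixels"][:,:,::-1]; cr=cv2.resize(im[y0:y1,x0:x1],None,fx=4.4,fy=4.4,interpolation=cv2.INTER_CUBIC)
    cv2.imwrite(f"pics/{n}_crop.png",cr[:600,:800])
    m=(im.min(2)>130).astype(np.uint8); m[:y0]=0;m[y1:]=0;m[:,:x0]=0;m[:,x1:]=0
    N,l,s,ce=cv2.connectedComponentsWithStats(m)
    for i in range(1,N):
        if s[i,4]>15:
            u,v=ce[i]; mm=l==i; z=c["range_z"][mm]; f=210/np.tan(np.radians(c["fovy"]/2))
            vs,us=np.nonzero(mm); P=np.c_[(us-c["cx"])/f*z,(vs-c["cy"])/f*z,z]; W=(P-c["t"])@c["R"]
            print(n,s[i],ce[i].round(1),ray(c,u,v,.075).round(4),np.median(W,0).round(4))
E
```

```text
top [198 155  29  24 417] [212.2 166.7] [0.6255 0.2451 0.075 ] [0.6295 0.2479 0.0608]
top [253 180  33  21  81] [270.8 190.4] [0.5667 0.0486 0.075 ] [0.5687 0.0489 0.0652]
top [221 199  13  14 118] [227.4 205.3] [0.5039 0.1801 0.075 ] [0.5037 0.1799 0.0745]
top [235 204  13  14 120] [240.8 210.4] [0.492  0.1357 0.075 ] [0.493  0.1367 0.0688]
top [248 208  13  14 106] [253.8 214.6] [0.4826 0.0935 0.075 ] [0.4825 0.0935 0.0749]
top [262 213  12  13 101] [267.4 219.2] [0.4726 0.0493 0.075 ] [0.4721 0.0495 0.0743]
top [293 218   8   8  52] [296.7 221.7] [ 0.4742 -0.0432  0.075 ] [ 0.4699 -0.0429  0.0952]
scene [ 230  160   41  115 1758] [240.6 215.3] [ 0.5679 -0.1113  0.075 ] [ 0.4631 -0.1336 -0.0005]
scene [ 300  160  110  115 4462] [372.4 194.4] [0.457 0.284 0.075] [ 3.160e-01  3.374e-01 -3.000e-04]
scene [262 185  10   7  56] [266.4 188.1] [ 0.4502 -0.0445  0.075 ] [ 0.47   -0.0431  0.0946]
scene [290 191  13  13 136] [296.1 196.9] [0.4827 0.0489 0.075 ] [0.4811 0.0487 0.0729]
scene [304 194  45  21 554] [326.5 203.6] [0.505  0.1411 0.075 ] [0.499  0.1431 0.0672]
scene [279 214  38  17 180] [297.2 222.1] [0.5838 0.0543 0.075 ] [0.575 0.054 0.064]
scene [350 230  32  24 563] [365.6 241.5] [0.6428 0.2447 0.075 ] [0.632  0.2483 0.0604]
```

View pics/top_crop.png

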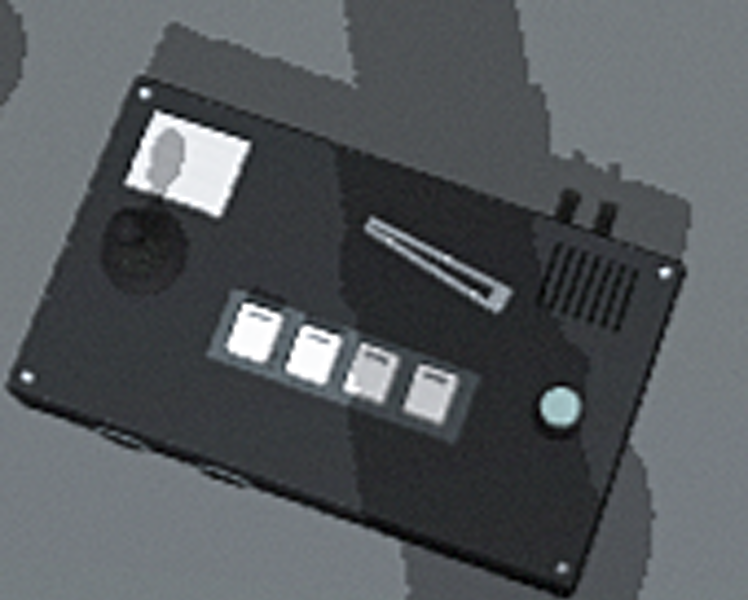

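View pics/scene_crop.png

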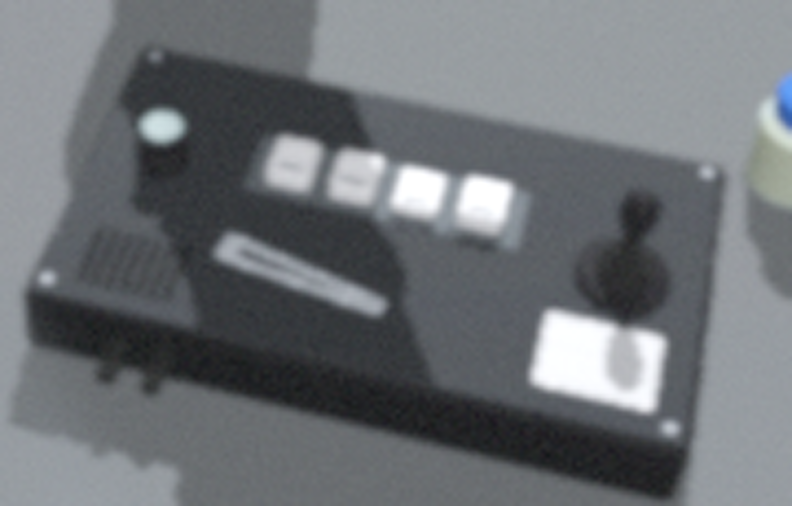

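Crops: in the top crop the keys are at (254,332), (313,354), (370,373) and (432,393), with the corner screws at (145,93), (27,377), (562,568) and (665,272). In the scene crop the screws are at (155,56), (707,173), (670,428) and (47,278). I fit the console pose to the screws and compare it with the keys.

```bash
python3 - <<'E'
from h import *
T=[(145,93),(27,377),(562,568),(665,272)]; S=[(670,428),(707,173),(155,56),(47,278)]
Ws=[]
for n,L,o in (("top",T,(170,130)),("scene",S,(230,160))):
    c=dict(np.load(f"{n}0.npz")); W=np.array([ray(c,(u-.5)/4.4+o[0],(v-.5)/4.4+o[1],.06) for u,v in L])
    print(n,W.round(4).tolist()); Ws.append(W)
    # far+y, near+y, near-y, far-y
    m=W.mean(0); ey=(W[0]+W[1]-W[2]-W[3]); yaw=np.arctan2(-ey[0],ey[1]); print(m.round(4),yaw)
    R=np.array([[np.cos(yaw),-np.sin(yaw)],[np.sin(yaw),np.cos(yaw)]])
    for y in (.06,.015,-.03,-.075):print((m[:2]+R@[-.03,y]).round(4))
c=dict(np.load("top0.npz"));print("cam",-c["R"].T@c["t"])
c=dict(np.load("scene0.npz"));print("cam",-c["R"].T@c["t"])
E
```

```text
top [[0.6805, 0.2858, 0.06], [0.4566, 0.3403, 0.06], [0.3595, -0.0577, 0.06], [0.5836, -0.1125, 0.06]]
[0.52  0.114 0.06 ] -0.23895423864065105
[0.5051 0.1794]
[0.4944 0.1357]
[0.4838 0.0919]
[0.4731 0.0482]
scene [[0.6821, 0.2882, 0.06], [0.4595, 0.3429, 0.06], [0.3628, -0.0553, 0.06], [0.5849, -0.1102, 0.06]]
[0.5223 0.1164 0.06  ] -0.23880814288881141
[0.5074 0.1818]
[0.4967 0.1381]
[0.4861 0.0944]
[0.4754 0.0506]
cam [ 2.16512708e-01 -3.01550751e-04  1.37544439e+00]
cam [1.31904598 0.02915171 0.93267082]
```

apply_moves(
  claw=[255,255,255,255,255,255,255,255,255,255],
  delta_pos=[
    [0,0,0],
    [0,0,0],
    [0,0,0],
    [0,0,0],
    [0,0,0],
    [0,0,0],
    [0,0,0],
    [0,0,0],
    [0,0,0],
    [0,0,0],
  ],
  angular=[
    [0,0,6.98],
    [0,0,6.98],
    [0,0,6.98],
    [0,0,6.98],
    [0,0,6.98],
    [0,0,6.98],
    [0,0,6.98],
    [0,0,6.98],
    [0,0,6.98],
    [0,0,6.98],
  ],
)

```text
time_s: 0.93
tool_pos: [0.2299, 0.6343, 0.2051]
ee_rot: [0.0, 0.708, 0.707, -0.0]
wrist_force: [-0.5, -0.7, 0.3]
opening: 0.327
```

apply_moves(
  claw=[255,255,255,255],
  delta_pos=[
    [0,0,0],
    [0,0,0],
    [0,0,0],
    [0,0,0],
  ],
  angular=[
    [0,0,6.98],
    [0,0,6.98],
    [0,0,0],
    [0,0,0],
  ],
)

```text
time_s: 1.27
tool_pos: [0.2298, 0.6345, 0.2051]
ee_rot: [0.0, 0.785, 0.619, -0.0]
wrist_force: [0.3, -0.3, 0.3]
opening: 0.041
```

```bash
cat > go.py <<'E'
import sys,numpy as np
from workcell import arm
from scipy.spatial.transform import Rotation as Ro
K={1:(.506,.1806),2:(.4956,.1369),3:(.485,.0931),4:(.4743,.0494)}
o=arm.get_obs(); w,x,y,z=o["ee_rot"]; R=Ro.from_quat([x,y,z,w])
Tg=Ro.from_matrix(np.array([[.2366,.9716,0],[.9716,-.2366,0],[0,0,-1]]).T.T)
print("t",o["time_s"],"p",o["tool_pos"].round(4),"q",o["q"].round(2),"F",o["wrist_force"].round(2),"open",round(o["opening"],3))
print("rotvec err deg (tool)",np.degrees((R.inv()*Tg).as_rotvec()).round(2))
for k in K: print(k,"tool delta to key at z=.1:",(R.inv().apply(np.r_[K[k],.1]-o["tool_pos"])).round(4))
E
python3 go.py
```

```text
t 1.2667 p [0.2298 0.6345 0.2051] q [-1.59  0.45  0.38  1.62 -0.18  1.11 -1.4 ] F [ 0.3  -0.32  0.33] open 0.041
rotvec err deg (tool) [0.01 0.04 0.24]
1 tool delta to key at z=.1: [-0.3771  0.3742  0.1055]
2 tool delta to key at z=.1: [-0.422   0.3742  0.1055]
3 tool delta to key at z=.1: [-0.4671  0.3741  0.1055]
4 tool delta to key at z=.1: [-0.5121  0.3739  0.1055]
```

apply_moves(
  claw=[255,255,255,255,255,255,255,255,255,255],
  delta_pos=[
    [-0.0189,0.0187,0],
    [-0.0189,0.0187,0],
    [-0.0189,0.0187,0],
    [-0.0189,0.0187,0],
    [-0.0189,0.0187,0],
    [-0.0189,0.0187,0],
    [-0.0189,0.0187,0],
    [-0.0189,0.0187,0],
    [-0.0189,0.0187,0],
    [-0.0189,0.0187,0],
  ],
  angular=[
    [0,0,0],
    [0,0,0],
    [0,0,0],
    [0,0,0],
    [0,0,0],
    [0,0,0],
    [0,0,0],
    [0,0,0],
    [0,0,0],
    [0,0,0],
  ],
)

```text
time_s: 2.1
tool_pos: [0.3675, 0.4054, 0.2056]
ee_rot: [-0.0, 0.785, 0.62, 0.0]
wrist_force: [0.1, 0.3, -1.0]
opening: 0.003
```

apply_moves(
  claw=[255,255,255,255,255,255,255,255,255,255],
  delta_pos=[
    [-0.0189,0.0187,0],
    [-0.0189,0.0187,0],
    [-0.0189,0.0187,0],
    [-0.0189,0.0187,0],
    [-0.0189,0.0187,0],
    [-0.0189,0.0187,0],
    [-0.0189,0.0187,0],
    [-0.0189,0.0187,0],
    [0,0,0],
    [0,0,0],
  ],
  angular=[
    [0,0,0],
    [0,0,0],
    [0,0,0],
    [0,0,0],
    [0,0,0],
    [0,0,0],
    [0,0,0],
    [0,0,0],
    [0,0,0],
    [0,0,0],
  ],
)

```text
time_s: 2.93
tool_pos: [0.4771, 0.2231, 0.2056]
ee_rot: [0.0, 0.786, 0.618, 0.0]
wrist_force: [-1.4, 0.6, 0.1]
opening: 0.003
```

```bash
python3 go.py
```

```text
t 2.9333 p [0.4771 0.2231 0.2056] q [-1.07  0.2   0.59  1.96 -0.13  1.01 -0.66] F [-1.41  0.56  0.07] open 0.003
rotvec err deg (tool) [0.01 0.   0.06]
1 tool delta to key at z=.1: [-0.0345  0.038   0.1056]
2 tool delta to key at z=.1: [-0.0794  0.0382  0.1056]
3 tool delta to key at z=.1: [-0.1245  0.0382  0.1056]
4 tool delta to key at z=.1: [-0.1695  0.0381  0.1056]
```

apply_moves(
  claw=[255,255,255,255,255,255,255,255,255,255],
  delta_pos=[
    [-0.0173,0.019,0],
    [-0.0173,0.019,0],
    [0,0,0.02],
    [0,0,0.02],
    [0,0,0.02],
    [0,0,0.02],
    [0,0,0.02],
    [0,0,0.01],
    [0,0,0],
    [0,0,0],
  ],
  angular=[
    [0,0,0],
    [0,0,0],
    [0,0,0],
    [0,0,0],
    [0,0,0],
    [0,0,0],
    [0,0,0],
    [0,0,0],
    [0,0,0],
    [0,0,0],
  ],
)

```text
time_s: 3.77
tool_pos: [0.5051, 0.1821, 0.0956]
ee_rot: [-0.0, 0.786, 0.618, -0.0]
wrist_force: [-0.2, -0.3, 0.8]
opening: 0.004
```

```bash
python3 go.py; python3 - <<'E'
from workcell import viewer
import cv2
c=viewer.camera("scene");cv2.imwrite("pics/s1.png",cv2.resize(c["pixels"][120:270,230:430,::-1],None,fx=4,fy=4,interpolation=cv2.INTER_CUBIC))
E
```

```text
t 3.7667 p [0.5051 0.1821 0.0956] q [-0.92  0.38  0.56  2.04 -0.28  0.8  -0.43] F [-0.23 -0.35  0.79] open 0.004
rotvec err deg (tool) [-0.03  0.03  0.09]
1 tool delta to key at z=.1: [-0.0013  0.0012 -0.0044]
2 tool delta to key at z=.1: [-0.0462  0.0014 -0.0044]
3 tool delta to key at z=.1: [-0.0913  0.0013 -0.0043]
4 tool delta to key at z=.1: [-0.1363  0.0012 -0.0043]
```

View pics/s1.png

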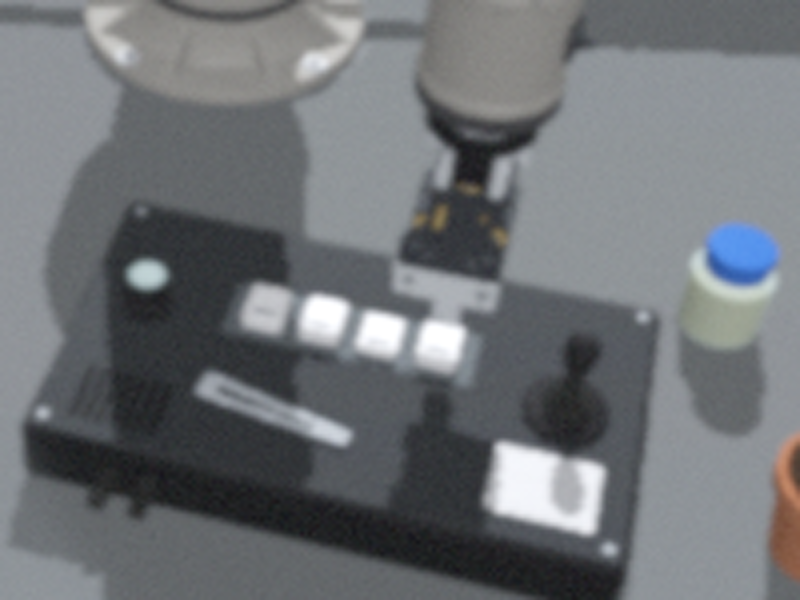

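The fingertip is over key 1, at (440,340) in the crop, and clear of the joystick. I descend in fine steps.

apply_moves(
  claw=[255,255,255,255,255,255,255],
  delta_pos=[
    [-0.001,0.001,0.005],
    [0,0,0.005],
    [0,0,0.004],
    [0,0,0.003],
    [0,0,0.001],
    [0,0,0],
    [0,0,0],
  ],
  angular=[
    [0,0,0],
    [0,0,0],
    [0,0,0],
    [0,0,0],
    [0,0,0],
    [0,0,0],
    [0,0,0],
  ],
)

```text
time_s: 4.4
tool_pos: [0.5061, 0.1805, 0.0775]
ee_rot: [0.0, 0.786, 0.618, -0.0]
wrist_force: [-0.1, -0.5, 0.1]
opening: 0.007
```

apply_moves(
  claw=[255,255,255],
  delta_pos=[
    [0,0,0.001],
    [0,0,0],
    [0,0,0],
  ],
  angular=[
    [0,0,0],
    [0,0,0],
    [0,0,0],
  ],
)

```text
time_s: 4.65
tool_pos: [0.5061, 0.1805, 0.0765]
ee_rot: [0.0, 0.786, 0.618, 0.0]
wrist_force: [-0.4, 0.9, 0.0]
opening: 0.003
```

apply_moves(
  claw=[255,255,255],
  delta_pos=[
    [0,0,0.001],
    [0,0,0],
    [0,0,0],
  ],
  angular=[
    [0,0,0],
    [0,0,0],
    [0,0,0],
  ],
)

```text
time_s: 4.9
tool_pos: [0.506, 0.1805, 0.0754]
ee_rot: [0.0, 0.786, 0.618, -0.0]
wrist_force: [-0.2, 0.3, -0.6]
opening: 0.006
```

apply_moves(
  claw=[255,255,255],
  delta_pos=[
    [0,0,0.001],
    [0,0,0],
    [0,0,0],
  ],
  angular=[
    [0,0,0],
    [0,0,0],
    [0,0,0],
  ],
)

```text
time_s: 5.15
tool_pos: [0.5061, 0.1805, 0.0745]
ee_rot: [0.0, 0.786, 0.618, 0.0]
wrist_force: [-0.6, -0.0, 3.2]
opening: 0.003
```

apply_moves(
  claw=[255,255,255],
  delta_pos=[
    [0,0,0.0005],
    [0,0,0],
    [0,0,0],
  ],
  angular=[
    [0,0,0],
    [0,0,0],
    [0,0,0],
  ],
)

```text
time_s: 5.4
tool_pos: [0.5061, 0.1805, 0.074]
ee_rot: [0.0, 0.786, 0.618, 0.0]
wrist_force: [-1.1, 0.4, 2.8]
opening: 0.009
```

Key 1 is up: it made contact at 75 mm and yielded softly at about 3 N. On to key 2.

apply_moves(
  claw=[255,255,255,255,255,255,255,255,255,255],
  delta_pos=[
    [0,0,-0.006],
    [0,0,-0.006],
    [-0.015,0,0],
    [-0.015,0,0],
    [-0.015,0,0],
    [0,0,0.006],
    [0,0,0.003],
    [0,0,0.001],
    [0,0,0],
    [0,0,0],
  ],
  angular=[
    [0,0,0],
    [0,0,0],
    [0,0,0],
    [0,0,0],
    [0,0,0],
    [0,0,0],
    [0,0,0],
    [0,0,0],
    [0,0,0],
    [0,0,0],
  ],
)

```text
time_s: 6.23
tool_pos: [0.4954, 0.137, 0.0758]
ee_rot: [-0.0, 0.786, 0.618, -0.0]
wrist_force: [-1.3, -0.3, 0.9]
opening: 0.001
```

apply_moves(
  claw=[255,255,255,255],
  delta_pos=[
    [0,0,0.001],
    [0,0,0.0005],
    [0,0,0],
    [0,0,0],
  ],
  angular=[
    [0,0,0],
    [0,0,0],
    [0,0,0],
    [0,0,0],
  ],
)

```text
time_s: 6.57
tool_pos: [0.4954, 0.1369, 0.0745]
ee_rot: [0.0, 0.786, 0.618, -0.0]
wrist_force: [0.2, -0.1, 1.2]
opening: 0.005
```

apply_moves(
  claw=[255,255,255],
  delta_pos=[
    [0,0,0.0005],
    [0,0,0],
    [0,0,0],
  ],
  angular=[
    [0,0,0],
    [0,0,0],
    [0,0,0],
  ],
)

```text
time_s: 6.82
tool_pos: [0.4954, 0.1368, 0.074]
ee_rot: [0.0, 0.786, 0.618, -0.0]
wrist_force: [-0.2, 0.2, 0.7]
opening: 0.007
```

apply_moves(
  claw=[255,255,255,255],
  delta_pos=[
    [0,0,0.001],
    [0,0,0],
    [0,0,0],
    [0,0,0],
  ],
  angular=[
    [0,0,0],
    [0,0,0],
    [0,0,0],
    [0,0,0],
  ],
)

```text
time_s: 7.15
tool_pos: [0.4953, 0.1368, 0.0729]
ee_rot: [-0.0, 0.786, 0.618, -0.0]
wrist_force: [-1.0, 0.2, 0.2]
opening: 0.006
```

apply_moves(
  claw=[255,255,255],
  delta_pos=[
    [0,0,0.001],
    [0,0,0],
    [0,0,0],
  ],
  angular=[
    [0,0,0],
    [0,0,0],
    [0,0,0],
  ],
)

```text
time_s: 7.4
tool_pos: [0.4953, 0.1368, 0.0719]
ee_rot: [-0.0, 0.786, 0.618, -0.0]
wrist_force: [0.0, -0.5, -0.1]
opening: 0.003
```

apply_moves(
  claw=[255,255,255],
  delta_pos=[
    [0,0,0.001],
    [0,0,0],
    [0,0,0],
  ],
  angular=[
    [0,0,0],
    [0,0,0],
    [0,0,0],
  ],
)

```text
time_s: 7.65
tool_pos: [0.4954, 0.1368, 0.0709]
ee_rot: [0.0, 0.786, 0.618, -0.0]
wrist_force: [0.2, -0.1, 0.6]
opening: 0.004
```

Nothing at 71 mm, so key 2 is the low one. I continue in very fine steps to feel a light contact.

apply_moves(
  claw=[255,255,255],
  delta_pos=[
    [0,0,0.0005],
    [0,0,0],
    [0,0,0],
  ],
  angular=[
    [0,0,0],
    [0,0,0],
    [0,0,0],
  ],
)

```text
time_s: 7.9
tool_pos: [0.4954, 0.1368, 0.0705]
ee_rot: [0.0, 0.786, 0.618, -0.0]
wrist_force: [-0.5, 1.4, 0.7]
opening: 0.005
```

apply_moves(
  claw=[255,255,255],
  delta_pos=[
    [0,0,0.0003],
    [0,0,0],
    [0,0,0],
  ],
  angular=[
    [0,0,0],
    [0,0,0],
    [0,0,0],
  ],
)

```text
time_s: 8.15
tool_pos: [0.4954, 0.1368, 0.0702]
ee_rot: [-0.0, 0.786, 0.618, 0.0]
wrist_force: [0.1, 0.0, 2.1]
opening: 0.004
```

apply_moves(
  claw=[255,255,255],
  delta_pos=[
    [0,0,0.0002],
    [0,0,0],
    [0,0,0],
  ],
  angular=[
    [0,0,0],
    [0,0,0],
    [0,0,0],
  ],
)

```text
time_s: 8.4
tool_pos: [0.4954, 0.1368, 0.07]
ee_rot: [-0.0, 0.786, 0.618, 0.0]
wrist_force: [0.4, -0.1, 1.9]
opening: 0.006
```

apply_moves(
  claw=[255,255],
  delta_pos=[
    [0,0,0],
    [0,0,0],
  ],
  angular=[
    [0,0,0],
    [0,0,0],
  ],
)

```text
time_s: 8.57
tool_pos: [0.4954, 0.1368, 0.07]
ee_rot: [0.0, 0.786, 0.618, -0.0]
wrist_force: [-0.2, -1.0, 2.4]
opening: 0.0
```

Key 2 is latched: it felt solid at 70 mm with about 2 N. Keys 3 and 4 next, to complete the row.

apply_moves(
  claw=[255,255,255,255,255,255,255,255,255,255],
  delta_pos=[
    [0,0,-0.006],
    [0,0,-0.01],
    [-0.015,0,0],
    [-0.015,0,0],
    [-0.015,0,0],
    [0,0,0.006],
    [0,0,0.003],
    [0,0,0.001],
    [0,0,0],
    [0,0,0],
  ],
  angular=[
    [0,0,0],
    [0,0,0],
    [0,0,0],
    [0,0,0],
    [0,0,0],
    [0,0,0],
    [0,0,0],
    [0,0,0],
    [0,0,0],
    [0,0,0],
  ],
)

```text
time_s: 9.4
tool_pos: [0.4848, 0.0933, 0.0758]
ee_rot: [0.0, 0.786, 0.618, -0.0]
wrist_force: [-0.3, 0.2, 0.5]
opening: 0.004
```

apply_moves(
  claw=[255,255,255,255],
  delta_pos=[
    [0,0,0.001],
    [0,0,0.0005],
    [0,0,0],
    [0,0,0],
  ],
  angular=[
    [0,0,0],
    [0,0,0],
    [0,0,0],
    [0,0,0],
  ],
)

```text
time_s: 9.73
tool_pos: [0.4849, 0.0934, 0.0746]
ee_rot: [0.0, 0.786, 0.618, 0.0]
wrist_force: [0.1, 1.0, 1.9]
opening: 0.001
```

apply_moves(
  claw=[255,255,255],
  delta_pos=[
    [0,0,0.0005],
    [0,0,0],
    [0,0,0],
  ],
  angular=[
    [0,0,0],
    [0,0,0],
    [0,0,0],
  ],
)

```text
time_s: 9.98
tool_pos: [0.4849, 0.0932, 0.074]
ee_rot: [0.0, 0.786, 0.618, 0.0]
wrist_force: [0.2, 2.3, 2.0]
opening: 0.003
```

apply_moves(
  claw=[255,255,255,255,255,255,255,255,255,255],
  delta_pos=[
    [0,0,-0.006],
    [0,0,-0.006],
    [-0.015,0,0],
    [-0.015,0,0],
    [-0.015,0,0],
    [0,0,0.006],
    [0,0,0.003],
    [0,0,0.001],
    [0,0,0],
    [0,0,0],
  ],
  angular=[
    [0,0,0],
    [0,0,0],
    [0,0,0],
    [0,0,0],
    [0,0,0],
    [0,0,0],
    [0,0,0],
    [0,0,0],
    [0,0,0],
    [0,0,0],
  ],
)

```text
time_s: 10.82
tool_pos: [0.4741, 0.0496, 0.0758]
ee_rot: [-0.0, 0.786, 0.618, -0.0]
wrist_force: [-0.5, 1.1, -0.1]
opening: 0.007
```

apply_moves(
  claw=[255,255,255,255],
  delta_pos=[
    [0,0,0.001],
    [0,0,0.0005],
    [0,0,0],
    [0,0,0],
  ],
  angular=[
    [0,0,0],
    [0,0,0],
    [0,0,0],
    [0,0,0],
  ],
)

```text
time_s: 11.15
tool_pos: [0.4743, 0.0496, 0.0746]
ee_rot: [0.0, 0.786, 0.618, 0.0]
wrist_force: [-0.3, 1.7, 1.7]
opening: 0.001
```

apply_moves(
  claw=[255,255,255],
  delta_pos=[
    [0,0,0.0005],
    [0,0,0],
    [0,0,0],
  ],
  angular=[
    [0,0,0],
    [0,0,0],
    [0,0,0],
  ],
)

```text
time_s: 11.4
tool_pos: [0.4742, 0.0495, 0.074]
ee_rot: [0.0, 0.786, 0.618, 0.0]
wrist_force: [0.6, 1.2, 1.6]
opening: 0.002
```

apply_moves(
  claw=[255,255,255],
  delta_pos=[
    [0,0,0.0007],
    [0,0,0],
    [0,0,0],
  ],
  angular=[
    [0,0,0],
    [0,0,0],
    [0,0,0],
  ],
)

```text
time_s: 11.65
tool_pos: [0.4742, 0.0494, 0.0733]
ee_rot: [0.0, 0.786, 0.618, 0.0]
wrist_force: [0.7, 1.6, 2.2]
opening: 0.005
```

apply_moves(
  claw=[255,255],
  delta_pos=[
    [0,0,0],
    [0,0,0],
  ],
  angular=[
    [0,0,0],
    [0,0,0],
  ],
)

```text
time_s: 11.82
tool_pos: [0.4742, 0.0493, 0.0733]
ee_rot: [0.0, 0.786, 0.618, 0.0]
wrist_force: [0.7, 1.8, 3.8]
opening: 0.003
```

Key 4 is up too; it yielded softly. Back to key 2 to press it through.

apply_moves(
  claw=[255,255,255,255,255,255,255,255,255],
  delta_pos=[
    [0,0,-0.006],
    [0,0,-0.01],
    [0.02,0,0],
    [0.025,0,0],
    [0.025,0,0],
    [0.02,0,0],
    [0,0,0.006],
    [0,0,0],
    [0,0,0],
  ],
  angular=[
    [0,0,0],
    [0,0,0],
    [0,0,0],
    [0,0,0],
    [0,0,0],
    [0,0,0],
    [0,0,0],
    [0,0,0],
    [0,0,0],
  ],
)

```text
time_s: 12.57
tool_pos: [0.495, 0.1359, 0.0835]
ee_rot: [0.0, 0.786, 0.618, -0.0]
wrist_force: [0.3, -0.4, 0.0]
opening: 0.007
```

apply_moves(
  claw=[255,255,255,255,255,255,255,255,255,255],
  delta_pos=[
    [0,0,0.006],
    [0,0,0.004],
    [0,0,0.002],
    [0,0,0.001],
    [0,0,0.001],
    [0,0,0.001],
    [0,0,0.001],
    [0,0,0.001],
    [0,0,0],
    [0,0,0],
  ],
  angular=[
    [0,0,0],
    [0,0,0],
    [0,0,0],
    [0,0,0],
    [0,0,0],
    [0,0,0],
    [0,0,0],
    [0,0,0],
    [0,0,0],
    [0,0,0],
  ],
)

```text
time_s: 13.4
tool_pos: [0.4954, 0.1366, 0.0663]
ee_rot: [0.0, 0.786, 0.618, -0.0]
wrist_force: [-1.5, -3.4, 4.9]
opening: 0.005
```

apply_moves(
  claw=[255,255,255,255],
  delta_pos=[
    [0,0,0.0005],
    [0,0,0.0005],
    [0,0,0],
    [0,0,0],
  ],
  angular=[
    [0,0,0],
    [0,0,0],
    [0,0,0],
    [0,0,0],
  ],
)

```text
time_s: 13.73
tool_pos: [0.4955, 0.1367, 0.0653]
ee_rot: [0.0, 0.786, 0.618, 0.0]
wrist_force: [-2.0, -3.5, 4.5]
opening: 0.003
```

apply_moves(
  claw=[255,255,255],
  delta_pos=[
    [0,0,0.0004],
    [0,0,0],
    [0,0,0],
  ],
  angular=[
    [0,0,0],
    [0,0,0],
    [0,0,0],
  ],
)

```text
time_s: 13.98
tool_pos: [0.4955, 0.1368, 0.0652]
ee_rot: [-0.0, 0.786, 0.618, 0.0]
wrist_force: [-3.1, -3.0, 11.4]
opening: 0.003
```

The bottom stop is reached at 11 N. I release, retract and look.

apply_moves(
  claw=[255,255,255,255,255,255,255,255,255,255],
  delta_pos=[
    [0,0,-0.003],
    [0,0,-0.004],
    [0,0,-0.006],
    [0,0,-0.01],
    [0,0,-0.02],
    [0,0,-0.03],
    [0,0,-0.03],
    [0,0,-0.03],
    [0,-0.03,0],
    [0,-0.03,0],
  ],
  angular=[
    [0,0,0],
    [0,0,0],
    [0,0,0],
    [0,0,0],
    [0,0,0],
    [0,0,0],
    [0,0,0],
    [0,0,0],
    [0,0,0],
    [0,0,0],
  ],
)

```text
time_s: 14.82
tool_pos: [0.438, 0.1512, 0.1999]
ee_rot: [0.0, 0.787, 0.617, 0.002]
wrist_force: [-0.2, 0.8, -0.3]
opening: 0.003
```

```bash
python3 - <<'E'
from workcell import viewer,arm
from h import *
c=viewer.camera("scene");cv2.imwrite("pics/s2.png",cv2.resize(c["pixels"][120:270,230:430,::-1],None,fx=4,fy=4,interpolation=cv2.INTER_CUBIC))
c0=dict(np.load("scene0.npz")); f=210/np.tan(np.radians(c["fovy"]/2))
for k,p in enumerate([(.506,.1806),(.4956,.1369),(.485,.0931),(.4743,.0494)]):
    u,v=map(round,proj(c,np.r_[p,.074]))
    out=[]
    for cc in (c0,c):
        uu,vv=np.meshgrid(range(u-3,u+4),range(v-2,v+2)); z=cc["range_z"][vv,uu].ravel()
        P=np.c_[(uu.ravel()-c["cx"])/f*z,(vv.ravel()-c["cy"])/f*z,z]; out.append(np.median(((P-c["t"])@c["R"])[:,2]).round(4))
    print(k+1,u,v,"z before/after",out)
print(arm.get_obs()["time_s"],arm.get_obs()["tool_pos"])
E
```

```text
1 340 205 z before/after [np.float64(0.0749), np.float64(0.0749)]
2 325 201 z before/after [np.float64(0.0691), np.float64(0.0752)]
3 311 198 z before/after [np.float64(0.0743), np.float64(0.075)]
4 296 195 z before/after [np.float64(0.0745), np.float64(0.0743)]
14.8667 [0.43223462 0.15193851 0.19852476]
```

View pics/s2.png

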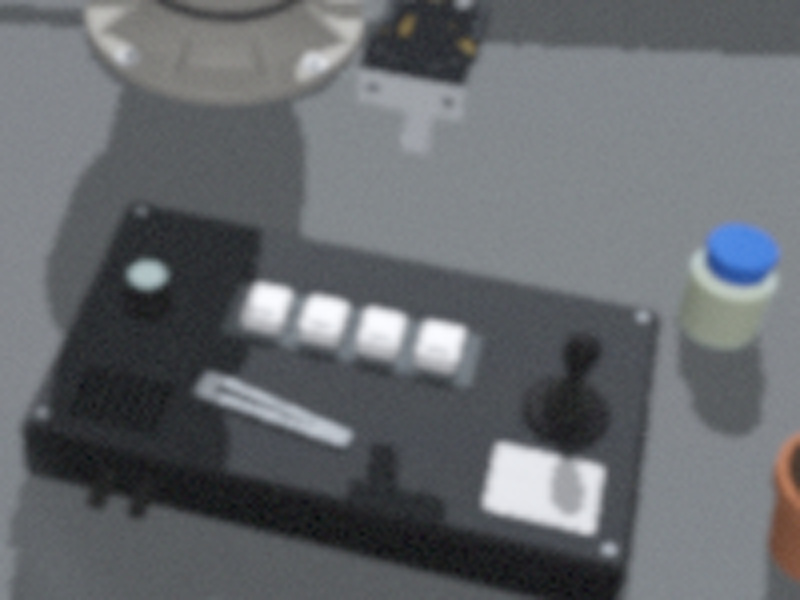

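All four caps, at (268,308) to (440,345) in the crop, stand level at about 75 mm, and nothing else has shifted. I let the arm settle, then hand in.

apply_moves(
  claw=[255,255,255,255],
  delta_pos=[
    [0,0,0],
    [0,0,0],
    [0,0,0],
    [0,0,0],
  ],
  angular=[
    [0,0,0],
    [0,0,0],
    [0,0,0],
    [0,0,0],
  ],
)

```text
time_s: 15.2
tool_pos: [0.4378, 0.1507, 0.198]
ee_rot: [0.0, 0.787, 0.617, 0.0]
wrist_force: [0.4, 0.2, -0.8]
opening: 0.009
```

```bash
python3 -c "
from workcell import arm
print(arm.sign_off())"
```

```text
the job is handed in; nothing more can be done
None
```

The latched key was the second from the joystick end. I pressed it right down and let it go, and all four keys now stand level.

- **Tapping:** I tapped keys 1 to 4 in order with the closed fingertips. Keys 1, 3 and 4 made contact at 75 mm and yielded softly at about 2–4 N, pressed down less than 2 mm. Key 2 only made contact at 70 mm and felt solid at about 2 N.
- **Pressing:** I pressed key 2 to its bottom stop (65 mm, about 11 N), let it go and moved the arm clear. I handed in at 15.2 s.
- **Last checks:** Camera depth puts the four tops at 74.9, 75.2, 75.0 and 74.3 mm; key 2 read 69.1 mm before. In the last picture the joystick, loupe, tweezers and jar_1 look where they were; the objects outside that crop were not looked at again. No check failed; the force readings carried about 1 N of noise.

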